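Hold the coffee grinder's bayonet lid at half-way

TASK

Fit the red lid on the coffee grinder: drop its two lugs through the slots in the collar until it sits fully down, then turn it clockwise (seen from above) until its white pointers stand at the yellow marks, half-way to the red lock marks. Do not turn it on until it clicks into the lock; it springs back when let go, so finish while still gripping the lid and holding it at the yellow marks. Leave the other things on the worktop where they are.

Things in the scene. Friction and masses are not known exactly. Their poses are not given: they have to be found in the camera images.
- grinder_lid: Loose red lid, 90 g, standing on its dark plug. Origin: centre of its underside, z up, x along the bar grip. Plug 60 mm across (46 at the bottom), 0 to 22 mm up; two lugs at +x and -x reach 38 mm from the axis, 10 mm wide, 9 to 15 mm up; disc 92 mm across, 22 to 28 mm up, white pointer at each end of the bar; bar 56 mm long (x), 18 mm wide (y), 28 to 60 mm up. A half turn makes no difference.
- lid_grip (a point): Point on the lid's axis inside the bar grip, 50 mm above the lid's underside: 10 mm below the bar's top and 22 mm above the disc. Same axes as the lid (x along the bar). When the lid is fully seated this point is 28 mm above grinder_mouth.
- grinder_mouth (a point): Centre of the dark collar's top, 80 mm above the worktop, on the blue-grey grinder (120 mm across, stands fast). x: line of the two slots, at the white marks; z up. Collar 5 mm thick, bore 66 mm; slots 17 to 21 mm wide, out to 42 mm from the axis. Seated, the lid's disc lies on the collar; with lugs not in the slots it stands 13 mm higher. Below the collar the lugs run clockwise.
- half_mark: The two yellow marks on the collar rim; origin at the centre of the collar top, x axis through both marks, 40 degrees clockwise (seen from above) from the white marks. The lid is at half-way when its x axis lies along this one, either way round.
- lock_mark: The two red marks on the collar rim; origin at the centre of the collar top, x axis through both, 80 degrees clockwise from the white marks. A sprung pin meets a lug at about 50 degrees and lets it snap past (the lock click) from about 65 degrees on.
- catch_ring (a joint): Turn of the sprung ring below the collar, rad, 0 at rest, growing as the lid's lugs turn it clockwise, at most 1.45. The lugs have about 6 degrees of play in it, so it lags behind the lid by that much. It turns the lid back with 0.02 Nm at rest and about 0.07 Nm at half-way.
- salt_shaker: Bystander: grey salt shaker, 44 mm across, 90 mm tall, origin under its centre. It and the lid may have changed places.
- coffee_jar: Bystander: large glass jar with a black lid, 84 mm across, 140 mm tall, origin under its centre.
- spice_jar: Bystander: small spice jar with a yellow cap, 42 mm across, 106 mm tall, origin under its centre.
- glass_bowl: Bystander: small glass bowl, 125 mm across, 44 mm tall, origin under its centre.
- potato: Bystander: a potato, 49 mm long, on the wooden chopping board, origin at its underside.

How it is judged:
On the way, in this order (a step that is already met when the one before it is completed fails the run):
1. the lid sits fully down in the collar, lugs through the slots, not yet turned (z of lid_grip in the frame of grinder_mouth below 0.032 m and horizontal distance between lid_grip and grinder_mouth below 0.007 m and value of joint catch_ring below 0.2 rad), for 0.1 s.
2. the lid is turned to the yellow marks, carrying the sprung ring along (angle between the x axis of lid_grip and the x axis of half_mark, either way round below 0.16 rad and value of joint catch_ring above 0.3 rad), for 0.3 s.
At the end, for the whole second after the job is handed in: The lid is fully seated (its grip point at most 32 mm above the collar top and within 7 mm of its axis), its pointers are within 0.16 rad (9 degrees) of the yellow marks with the sprung ring turned by more than 0.3 rad, and the fingers still hold it there with more than 1 N (all of step 2 and z of lid_grip in the frame of grinder_mouth below 0.032 m and horizontal distance between lid_grip and grinder_mouth below 0.007 m and contact force between the fingers and grinder_lid above 1 N); the arm keeps its last pose, push and grip.
It fails at once if the seated lid clicked into the lock (turned to within 0.25 rad of the red marks) (z of lid_grip in the frame of grinder_mouth below 0.035 m and horizontal distance between lid_grip and grinder_mouth below 0.01 m and angle between the x axis of lid_grip and the x axis of lock_mark, either way round below 0.25 rad).
It fails at once if a bystander was moved by more than 30 mm (distance of any of salt_shaker, coffee_jar, spice_jar, glass_bowl, potato from where it was at the start of the episode above 0.03 m).
It also fails if it takes over 38 s, if anything falls off the work surface, if the arm or the gripper's body presses on something with over 40 N, if the wrist force passes 120 N, or if a joint passes its speed limit or range.

ROBOT

A 6-joint arm with a two-finger parallel gripper is mounted at the origin on a cart in front of the work surface, level with it; the furniture and walls round the work are solid. World frame = base frame: x ahead of the robot, y to its left, z up, the work surface at z = 0. Lengths are in m, angles in rad, forces in N, time in s.
With the tool pointing down it reaches from about 0.35 to 0.975 m from the base axis. Payload 4.9 kg.
Tool frame: the origin (TCP) lies midway between the tips of the shut fingers; the grasp point (between the pads) lies behind it (manip.tcp_to_grasp is the z of the grasp point in the tool frame, in m); z points along the fingers, y is the direction in which the jaws open and shut (so a half turn about z gives the same grasp; the last joint's range is limited). The gripper opens to 85 mm and grips with 20 to 120 N. Pads are 22 mm wide; open, the fingers measure 114 mm over their backs; the gripper's body (76 mm by 85 mm) begins 54 mm behind the grasp point. The pads swing forward as they close: fully open they stand 13 mm farther back than shut.
Start: joints at [-1.365, 0.053, 1.613, -0, 1.476, -0.119], TCP at [0.199, -0.592, 0.231] pointing down, gripper open.
Joint ranges: [-3.01, 3.01], [-1.01, 2.22], [0.06, 2.58], [-1.02, 4.17], [0.09, 2.62], [-3.14, 3.14]. Speed limits (rad/s): [2.57, 2.57, 3.14, 3.14, 3.14, 3.14].

INTERFACE

Orientations are given as a unit quaternion [w, x, y, z].
In Python, from plant import status, vision, order, regions_of, manip gives the robot as it stands. The module is installed in compiled form; this text tells all that it offers.
- The arm moves only by the shell command python3 -m crank 'ROWS'. ROWS is JSON, one flat list of numbers, 5 for each row, row after row: the shift along the tool's x, y, z in mm, then the turn about the tool's z in degrees, then the opening in per cent of the stroke, from 0 (shut) to 100 (fully open). In form: [tx, ty, tz, yaw, fingers, tx, ty, tz, yaw, fingers, ...]. A call has exactly 10 rows; each row is the pose to reach, as a shift and turn from the pose commanded when the call began, along the tool's axes at that moment; what a row does not reach only later rows make up. A row lasts 1/10 s, in which the tool goes at most 50 mm and 8.59 degrees, less where a joint would pass 70% of its speed; a pose out of reach is approached as far as the arm can. A call with a gripper value outside its range is refused whole. The fingers move at their own pace and stop on an object; the grip force is fixed at half the most. Time passes only in rows, so rows that repeat a pose let the fingers close, or fill a call up. It gives the time, the measured TCP pose, the force and the opening at its end, in the units of the state.
- status.state(): the state, without advancing time (a new reading comes with each control period).
- vision.grab_frame(name): name is "side" or "top"; returns (picture, depth): 384x512x3 uint8, red, green, blue; 384x512 float32, m along the optical axis (not along the pixel's ray), 0 where there is no reading.
- vision.get_calibration(name): a dict with "camera_matrix" (3x3 intrinsics, pixels), "R" (3x3) and "t" (3): a world point X has camera coordinates R X + t. Camera axes: x right, y down, z forward; pixel columns grow to the right and rows downward; lengths in m; the calibration is good to about 2 mm. A picture is of the moment at which its call begins. get_calibration takes no time and is no camera call.
- order.job_done(): hands the job in, once; it reports no verdict.
Trained networks look in the newest picture that a camera, given by its name, has taken for a name from the list of things; names that differ only in an ending like _2 or _b are one class to them, and where a whole thing is asked for, a point or a joint stands for the part that bears it (a point fixed in the world has none). Each returns a list of dicts, best first, with "confidence" (0 to 1); they miss things now and then, are a little off and sometimes report something else, mostly with a low value. They report only what shows in the picture. A call takes as long as a camera call.
- regions_of(camera, name): "region" (384x512 bool, what is visible of it) and "extent" ([centre column, centre row, width, height] in pixels, round what is visible of it).
The state is a dict: "time": time; "joint_pos": joint angles; "joint_vel": joint speeds; "joint_efforts": joint torques, N m; "tool_pos": TCP position; "tool_rot": TCP orientation; "contact_force": force on the tool from outside, world axes, zero at the start; "ft_torque": the same for the moment, N m; "gripper_width": opening from 0.0 (shut) to 1.0 (fully open).
Only numpy, scipy, OpenCV 4.12 (cv2) and the standard library are available. Lean on these libraries where they do the work, as an engineer would, in place of code of your own. Each camera call takes 0.05 s, during which the arm holds its last target. There are 200 camera calls.

## Working session

There is one attempt and no reset: what is moved stays moved. The work goes in short steps, Python scripts to look and compute and a shell command to move; the robot and the scene stay as the last step left them, time stands still between calls to the robot, and variables do not carry over. Pictures are saved under pics/ and viewed, on a budget of 10 in all, crops included, one or two more only if the job needs it, and the job is handed in when it is done.

```bash
mkdir -p pics; cat > h.py <<'E'
import numpy as np, cv2
from plant import status, vision, order, regions_of, manip
def pts(cam, depth, mask):
    c=vision.get_calibration(cam); K=np.array(c["camera_matrix"]);R=np.array(c["R"]);t=np.array(c["t"])
    v,u=np.nonzero(mask&(depth>0)); z=depth[v,u]
    P=np.c_[(u-K[0,2])/K[0,0]*z,(v-K[1,2])/K[1,1]*z,z]
    return (P-t)@R, u, v
def save(name,img): cv2.imwrite(f"pics/{name}.png",cv2.cvtColor(img,cv2.COLOR_RGB2BGR))
E
python3 - <<'E'
from h import *
s=status.state(); print(s, manip.tcp_to_grasp)
ims=[]
for cam in("top","side"):
    im,d=vision.grab_frame(cam); ims.append(im)
    c=vision.get_calibration(cam); print(cam,-np.array(c["R"]).T@np.array(c["t"]),np.array(c["R"]).round(2).tolist(),c["camera_matrix"][0][0])
    for n in("grinder_lid","salt_shaker","catch_ring","coffee_jar","spice_jar","glass_bowl","potato"):
        for r in regions_of(cam,n)[:2]:
            P,u,v=pts(cam,d,r["region"])
            if len(P): print(n,round(r["confidence"],2),np.round(r["extent"]),len(P),np.median(P,0).round(3),np.percentile(P,2,0).round(3),np.percentile(P,98,0).round(3))
    np.savez(f"{cam}0.npz",im=im,d=d)
save("top0",ims[0]);save("side0",ims[1])
E
```

```text
{'time': 0.0, 'joint_pos': array([-1.36503405e+00,  5.33686310e-02,  1.61430113e+00,  5.53916476e-06,
        1.47598521e+00, -1.18963011e-01]), 'joint_vel': array([-0.0002032 ,  0.00084746,  0.00069864,  0.00061402,  0.00219337,
       -0.0013776 ]), 'joint_efforts': array([-1.38018868e-04, -3.93672216e+01, -3.70179248e+01, -9.43053533e-05,
        6.96838993e-03,  1.62479847e-05]), 'tool_pos': array([ 0.19930108, -0.59171536,  0.23005146]), 'tool_rot': array([-1.03030752e-03,  9.86847634e-01,  1.61649880e-01, -4.19835947e-05]), 'contact_force': array([ 0.30230671, -0.24763434,  0.12634142]), 'ft_torque': array([-0.00685142,  0.05529028,  0.06179595]), 'gripper_width': 1.0010098217807684} -0.0187
top [0.45478008 0.29959264 0.96828884] [[0.01, -1.0, -0.03], [-1.0, -0.01, -0.03], [0.03, 0.03, -1.0]] 380.48424987442763
grinder_lid 0.71 [260. 237.  29.  40.] 1031 [0.356 0.322 0.029] [0.316 0.281 0.025] [0.394 0.362 0.062]
salt_shaker 0.49 [313. 210.  20.  18.] 257 [0.429 0.201 0.082] [0.408 0.181 0.034] [0.447 0.216 0.09 ]
catch_ring 0.7 [390. 186.  30.  35.] 638 [0.482 0.017 0.055] [ 0
[... 694 characters left out ...]
[290. 180.  14.  25.] 414 [0.425 0.209 0.047] [ 0.409  0.123 -0.003] [0.465 0.219 0.089]
catch_ring 0.65 [298. 136.  15.   5.] 77 [0.488 0.005 0.055] [ 0.467 -0.011  0.053] [0.512 0.02  0.058]
coffee_jar 0.88 [217. 198.  42.  62.] 1874 [0.547 0.397 0.104] [0.519 0.338 0.003] [0.597 0.415 0.141]
spice_jar 0.95 [240. 137.  12.  33.] 374 [0.653 0.108 0.066] [0.641 0.084 0.008] [0.674 0.115 0.107]
glass_bowl 0.62 [236. 168.  43.  32.] 781 [0.614 0.177 0.022] [0.553 0.149 0.001] [0.665 0.252 0.044]
glass_bowl 0.49 [298. 135.  15.   4.] 99 [0.489 0.005 0.055] [ 0.463 -0.015  0.052] [0.514 0.021 0.058]
potato 0.67 [200. 277.  16.  22.] 309 [0.475 0.592 0.056] [0.459 0.57  0.045] [0.498 0.608 0.062]
```

```bash
python3 - <<'E'
from h import *
im=np.load("top0.npz")["im"]
a=cv2.resize(im[205:265,225:295],None,fx=8,fy=8,interpolation=cv2.INTER_CUBIC)
b=cv2.resize(im[156:216,350:430],None,fx=8,fy=8,interpolation=cv2.INTER_CUBIC)
c=np.zeros((960,640,3),np.uint8);c[:480,:560]=a;c[480:]=b
save("crop0",cv2.resize(c,(400,600)))
full=cv2.resize(np.vstack([im[100:290]]),None,fx=1.5,fy=1.5); save("full0",full)
save("grind",b)
for cam in("top","side"):
    f=np.load(f"{cam}0.npz");im,d=f["im"],f["d"];hsv=cv2.cvtColor(im,cv2.COLOR_RGB2HSV)
    P,u,v=pts(cam,d,np.ones(d.shape,bool));H=hsv[v,u]
    near=np.hypot(P[:,0]-.356,P[:,1]-.322)<.06
    bar=near&(P[:,2]>.056)&(P[:,2]<.07)
    print(cam,"bar",bar.sum(),P[bar].mean(0),cv2.minAreaRect((P[bar][:,:2]*1000).astype(np.float32)))
    disc=near&(P[:,2]>.022)&(P[:,2]<.07)&((H[:,0]<10)|(H[:,0]>170))&(H[:,1]>100)
    print("disc",cv2.minEnclosingCircle((P[disc][:,:2]*1000).astype(np.float32)))
    g=(np.hypot(P[:,0]-.482,P[:,1]-.017)<.09)&(P[:,2]>.073)&(P[:,2]<.09)
    print("collar",g.sum(),np.median(P[g],0),cv2.minEnclosingCircle((P[g][:,:2]*1000).astype(np.float32)),P[g].min(0),P[g].max(0))
    Q=P[g];h=H[g];ctr=(Q.min(0)+Q.max(0))/2
    for nm,m in(("yel",(h[:,0]>18)&(h[:,0]<38)&(h[:,1]>90)),("red",((h[:,0]<10)|(h[:,0]>170))&(h[:,1]>90)),("wht",(h[:,1]<40)&(h[:,2]>150))):
        for q,uu,vv,hh in zip(Q[m],u[g][m],v[g][m],h[m]): print(nm,uu,vv,(q*1000).round(0),hh,np.degrees(np.arctan2(*(q-ctr)[[1,0]])).round())
E
```

```text
top bar 171 [0.35391093 0.32099713 0.05991126] ((353.9256896972656, 321.10980224609375), (54.86445617675781, 17.833385467529297), 50.199222564697266)
disc ((354.0601806640625, 321.4003601074219), 45.78470993041992)
collar 1087 [0.4806354  0.02331694 0.07973758] ((480.8326416015625, 24.35282325744629), 55.83879089355469) [ 0.42756534 -0.03010987  0.0733634 ] [0.53462351 0.07829775 0.08508577]
yel 396 164 [534.   9.  79.] [ 29 123 237] -16.0
yel 396 165 [532.   9.  78.] [ 30 185 238] -17.0
yel 397 165 [532.   6.  76.] [ 29 175 227] -20.0
yel 395 166 [530.  12.  80.] [ 31 121 194] -15.0
yel 396 166 [530.  10.  83.] [ 30 203 255] -16.0
yel 397 166 [530.   7.  80.] [ 31 168 245] -19.0
yel 395 167 [527.  12.  81.] [ 30 183 241] -15.0
yel 396 167 [527.   9.  80.] [ 30 205 255] -18.0
yel 397 167 [527.   7.  80.] [ 33 143 205] -20.0
yel 395 168 [525.  12.  80.] [ 31 167 246] -16.0
yel 396 168 [525.  10.  83.] [ 31 180 253] -18.0
yel 395 169 [523.  12.  81.] [ 33 104 159] -16.0
yel 396 169 [523.   9.  79.] [ 33 136 210] -20.0
yel 384 205 [439.  38.  81.] [ 32 169 204] 162.0
yel 385 205 [439.  
[... 27147 characters left out ...]
 [  1 201 203] 125.0
red 302 141 [455.  59.  78.] [  1 164 152] 130.0
red 301 142 [454.  69.  81.] [  1 184 183] 124.0
red 302 142 [452.  67.  80.] [  0 156 137] 127.0
red 301 143 [454.  70.  78.] [  1 179 140] 124.0
red 302 143 [450.  70.  80.] [  0 160 107] 126.0
red 301 144 [452.  72.  77.] [  1 205 112] 123.0
red 302 144 [450.  70.  76.] [  0 192  93] 127.0
red 301 145 [452.  72.  73.] [  0 209  95] 123.0
wht 281 131 [531.  41.  81.] [100  14 163] 19.0
wht 282 131 [529.  39.  80.] [102  20 196] 17.0
wht 283 131 [526.  38.  80.] [101  19 192] 16.0
wht 281 132 [529.  48.  82.] [103  15 157] 27.0
wht 282 132 [526.  46.  81.] [101  19 191] 26.0
wht 283 132 [524.  42.  79.] [102  18 183] 23.0
```

View pics/full0.png

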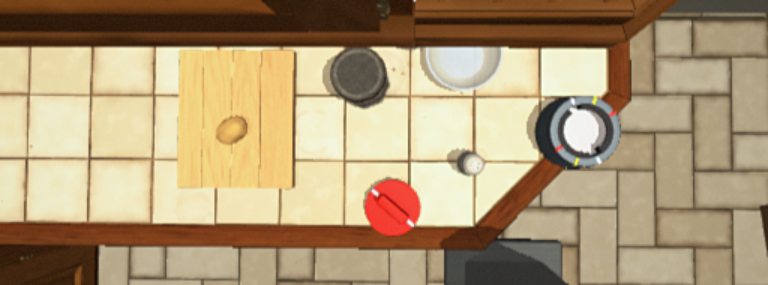

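View pics/crop0.png

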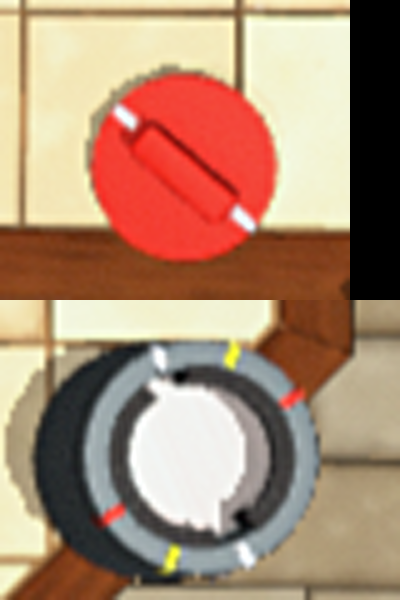

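```bash
cat >> h.py <<'E'
def to(x,y,z,deg):
    from scipy.spatial.transform import Rotation as Ro
    s=status.state(); w=s["tool_rot"]; R=Ro.from_quat([w[1],w[2],w[3],w[0]]).as_matrix()
    d=R.T@(np.array([x,y,z])-s["tool_pos"])*1000; a=np.degrees(np.arctan2(R[1,0],R[0,0]))
    print("from",s["tool_pos"].round(4),round(a,1),"rows:",d.round(1),"yaw",round(-((deg-a+180)%360-180),1),"t",round(s["time"],2),"F",s["contact_force"].round(1),"w",round(float(s["gripper_width"]),3),"tilt",R[:2,2].round(3))
E
python3 -c "
from h import *
to(.40,-.25,.23,18.6);to(.46,-.15,.23,30);to(.48,.1,.23,50);to(.3545,.3217,.13,50)"
```

```text
from [ 0.1994 -0.5923  0.2314] 18.6 rows: [ 299.3 -260.4    1.3] yaw 0.0 t 0.8 F [-1.7 -0.6 -0.1] w 1.001 tilt [ 0. -0.]
from [ 0.1994 -0.5923  0.2314] 18.6 rows: [ 388.1 -336.1    1.3] yaw -11.4 t 0.8 F [-1.7 -0.6 -0.1] w 1.001 tilt [ 0. -0.]
from [ 0.1994 -0.5923  0.2314] 18.6 rows: [ 486.8 -566.6    1.3] yaw -31.4 t 0.8 F [-1.7 -0.6 -0.1] w 1.001 tilt [ 0. -0.]
from [ 0.1994 -0.5923  0.2314] 18.6 rows: [ 438.6 -816.8  101.3] yaw -31.4 t 0.8 F [-1.7 -0.6 -0.1] w 1.001 tilt [ 0. -0.]
```

```bash
python3 -m crank '[36,-31,0,-1,100, 74,-64,0,-2,100, 112,-97,0,-3,100, 150,-130,0,-4,100, 188,-163,0,-5,100, 226,-196,0,-7,100, 264,-229,0,-9,100, 302,-262,0,-11,100, 340,-295,0,-13,100, 365,-320,0,-14,100]'
python3 -c "
from h import *
to(.47,.05,.23,45);to(.3545,.3217,.15,50)"
```

```text
time: 1.8
tool_pos: [0.4442, -0.1702, 0.2317]
tool_rot: [0.0, 0.959, 0.282, 0.0]
contact_force: [0.4, -0.7, 0.8]
gripper_width: 0.997
from [ 0.4442 -0.1702  0.2317] 32.8 rows: [ 140.8 -171.2    1.7] yaw -12.2 t 1.8 F [ 0.4 -0.7  0.8] w 0.997 tilt [ 0.001 -0.   ]
from [ 0.4442 -0.1702  0.2317] 32.8 rows: [ 190.6 -462.3   81.5] yaw -17.2 t 1.8 F [ 0.4 -0.7  0.8] w 0.997 tilt [ 0.001 -0.   ]
```

```bash
python3 -m crank '[31,-38,0,-4,100, 62,-76,0,-7,100, 93,-114,0,-10,100, 124,-150,0,-12,100, 141,-180,0,-14,100, 150,-228,0,-16,100, 158,-276,0,-17,100, 166,-324,10,-17,100, 174,-371,25,-17,100, 182,-417,45,-17,100]'
python3 -c "
from h import *
to(.3545,.3217,.12,50);to(.3545,.3217,.033,50)"
```

```text
time: 2.8
tool_pos: [0.3717, 0.2782, 0.1876]
tool_rot: [-0.0, 0.908, 0.42, 0.002]
contact_force: [1.1, -0.3, -0.1]
gripper_width: 1.001
from [0.3717 0.2782 0.1876] 49.6 rows: [ 21.7 -41.3  67.6] yaw -0.4 t 2.8 F [ 1.1 -0.3 -0.1] w 1.001 tilt [0.003 0.002]
from [0.3717 0.2782 0.1876] 49.6 rows: [ 21.4 -41.5 154.6] yaw -0.4 t 2.8 F [ 1.1 -0.3 -0.1] w 1.001 tilt [0.003 0.002]
```

```bash
python3 -m crank '[11,-20,30,0,100, 21,-41,65,0,100, 21.4,-41.2,100,-0.3,100, 21.4,-41.2,130,-0.3,100, 21.4,-41.2,150,-0.3,100, 21.4,-41.2,153.5,-0.3,100, 21.4,-41.2,153.5,-0.3,100, 21.4,-41.2,153.5,-0.3,0, 21.4,-41.2,153.5,-0.3,0, 21.4,-41.2,153.5,-0.3,0]'
python3 -c "
from h import *
to(.3545,.3217,.033,50)
im,d=vision.grab_frame('top'); im2,_=vision.grab_frame('side')
save('g1',np.hstack([cv2.resize(im[170:280,200:310],(400,400)),cv2.resize(im2[150:260,240:350],(400,400))]))"
```

```text
time: 3.8
tool_pos: [0.3555, 0.3196, 0.0345]
tool_rot: [-0.0, 0.907, 0.422, 0.001]
contact_force: [-0.4, 0.2, 0.0]
gripper_width: 0.516
from [0.3555 0.3196 0.0345] 49.9 rows: [ 0.9 -2.1  1.5] yaw -0.1 t 3.8 F [-0.4  0.2  0. ] w 0.516 tilt [0.002 0.001]
```

View pics/g1.png

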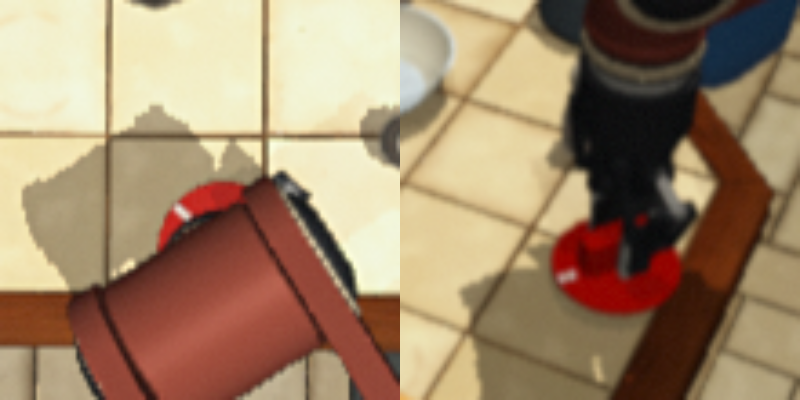

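The gripper straddles the bar correctly (side view: bar at about (600,250) between the fingers); still closing. Finish closing, then lift.

```bash
python3 -m crank '[0,0,0,0,0, 0,0,0,0,0, 0,0,0,0,0, 0,0,0,0,0, 0,0,-5,0,0, 0,0,-20,0,0, 0,0,-50,0,0, 0,0,-85,0,0, 0,0,-120,0,0, 0,0,-130,0,0]'
python3 -c "
from h import *
to(.4815,.0247,.17,23.2)
im,d=vision.grab_frame('side')
for r in regions_of('side','grinder_lid')[:1]:
    P,u,v=pts('side',d,r['region']); print(r['confidence'],r['extent'],np.median(P,0),P.min(0),P.max(0))"
```

```text
time: 4.9
tool_pos: [0.3563, 0.3202, 0.1672]
tool_rot: [-0.0, 0.907, 0.422, 0.003]
contact_force: [0.2, 0.3, -1.9]
gripper_width: 0.197
from [0.3563 0.3202 0.1672] 49.9 rows: [-145.4  286.    -3.1] yaw 26.7 t 4.9 F [ 0.2  0.3 -1.9] w 0.197 tilt [0.006 0.004]
0.66 [301.9, 183.0, 40.6, 27.8] [0.35766938 0.33901736 0.16173893] [0.31212254 0.28312352 0.15660442] [0.40233436 0.36829019 0.19473131]
```

```bash
python3 -m crank '[-15,30,0,3,0, -35,68,0,6,0, -55,108,0,10,0, -75,148,0,14,0, -95,187,0,18,0, -115,226,0,22,0, -132,260,0,25,0, -141,278,-1,26.7,0, -145,285,-2,26.7,0, -145.4,286,-3,26.7,0]'
python3 -c "
from h import *
to(.4815,.0247,.17,23.2)
out=[]
for cam in('side','top'):
    im,d=vision.grab_frame(cam); np.savez(cam+'1.npz',im=im,d=d)
    out.append(cv2.resize(im[60:200,240:380] if cam=='side' else im[130:240,340:450],(400,400)))
    for r in regions_of(cam,'grinder_lid')[:1]:
        P,u,v=pts(cam,d,r['region']); print(cam,r['confidence'],r['extent'],np.median(P,0),P.min(0),P.max(0))
save('g2',np.hstack(out))"
```

```text
time: 6.0
tool_pos: [0.4787, 0.0233, 0.1639]
tool_rot: [-0.001, 0.98, 0.201, -0.002]
contact_force: [-0.1, 0.2, -1.3]
gripper_width: 0.197
from [0.4787 0.0233 0.1639] 23.2 rows: [ 3.1 -0.2 -6.1] yaw -0.0 t 6.0 F [-0.1  0.2 -1.3] w 0.197 tilt [-0.004  0.001]
side 0.85 [300.1, 112.5, 27.3, 21.1] [0.46921839 0.04163083 0.15833774] [ 0.43476799 -0.01230001  0.1343909 ] [0.51931957 0.07270404 0.1905544 ]
top 0.93 [394.9, 187.6, 33.0, 45.6] [0.49166992 0.03937002 0.15960282] [ 0.4324914  -0.00251025  0.05343031] [0.52478037 0.08709282 0.27012379]
```

View pics/g2.png

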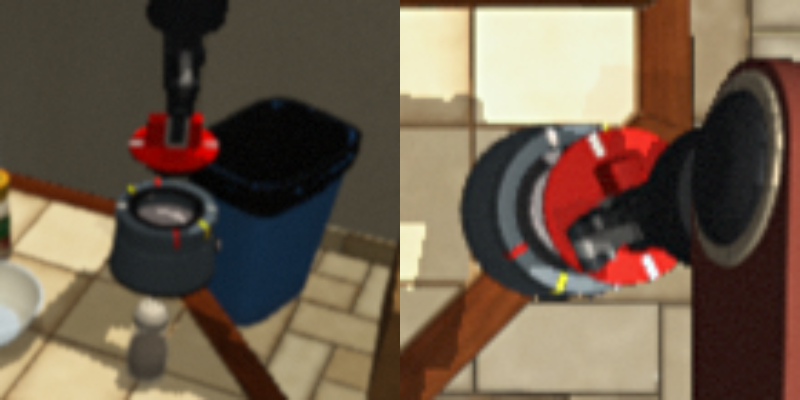

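```bash
cat > fit.py <<'E'
from h import *
from scipy.optimize import least_squares
def edge(Q,c,rr):
    a=np.degrees(np.arctan2(*(Q-c).T[::-1]));r=np.hypot(*(Q-c).T); E=[]
    for k in range(-180,180,6):
        m=(a>=k)&(a<k+6)
        if m.sum()>2:
            i=np.argmax(np.where(m,r,0))
            if abs(r[i]-rr)<.006:E.append(Q[i])
    return np.array(E)
def lidfit(cam,im,d,zt,c0):
    hsv=cv2.cvtColor(im,cv2.COLOR_RGB2HSV);P,u,v=pts(cam,d,np.ones(d.shape,bool));H=hsv[v,u]
    near=(np.hypot(P[:,0]-c0[0],P[:,1]-c0[1])<.056)
    m=near&(abs(P[:,2]-zt)<.006)&(((H[:,0]<10)|(H[:,0]>170))&(H[:,1]>120)|((H[:,1]<60)&(H[:,2]>150)))
    z=np.median(P[m,2]); c=np.array(c0)
    for _ in range(6):
        E=edge(P[m,:2],c,.0455); s=least_squares(lambda p:np.hypot(*(E-p).T)-.0455,c,loss="soft_l1",f_scale=.001); c=s.x
    w=m&(H[:,1]<70)&(H[:,2]>140); Q=P[w,:2]-c; Q=Q[np.hypot(*Q.T)>.027]
    ang=np.degrees(np.angle(np.sum((Q[:,0]+1j*Q[:,1])**2))/2) if len(Q) else None
    print(cam,"lid c",c.round(4),"z",z.round(4),"edge pts",len(E),"rms",np.sqrt(np.mean(s.fun**2)).round(4),"pointer ang",ang,len(Q))
E
python3 -c "
from fit import *
for cam in('top','side'):
    f=np.load(cam+'1.npz'); lidfit(cam,f['im'],f['d'],.158,[.481,.025])
    f=np.load(cam+'0.npz'); P,u,v=pts(cam,f['d'],np.ones(f['d'].shape,bool)); m=(abs(P[:,2]-.080)<.004)&(np.hypot(P[:,0]-.481,P[:,1]-.025)<.07)
    c=np.array([.481,.025])
    for _ in range(6):
        E=edge(P[m,:2],c,.055); s=least_squares(lambda p:np.hypot(*(E-p[:2]).T)-p[2],[*c,.055],loss='soft_l1',f_scale=.001); c=s.x[:2]
    print(cam,'collar',s.x,len(E))
    lidfit(cam,f['im'],f['d'],.028,[.354,.321])
"
```

```text
top lid c [0.4801 0.0248] z 0.1592 edge pts 41 rms 0.0008 pointer ang 23.513876097483994 27
top collar [0.48051807 0.02373063 0.05393215] 60
top lid c [0.3543 0.3214] z 0.0282 edge pts 60 rms 0.001 pointer ang 49.81608947418945 22
side lid c [0.4812 0.0255] z 0.1579 edge pts 35 rms 0.0018 pointer ang None 0
side collar [0.48127715 0.02601302 0.05278262] 56
side lid c [0.3553 0.3224] z 0.0274 edge pts 50 rms 0.0012 pointer ang 49.83837878871304 10
```

```bash
python3 -m crank '[0,0,15,0,0, 0,0,32,0,0, 0,0,45,0,0, 0,0,52,0,0, 0,0,56,0,0, 0,0,59,0,0, 0,0,62,0,0, 0,0,65,0,0, 0,0,68,0,0, 0,0,70,0,0]'
python3 -c "
from fit import *
to(.4815,.0247,.0915,23.2)
for cam in('top','side'):
    im,d=vision.grab_frame(cam);lidfit(cam,im,d,.088,[.481,.025])"
```

```text
time: 7.2
tool_pos: [0.4798, 0.0237, 0.096]
tool_rot: [0.0, 0.98, 0.201, 0.0]
contact_force: [0.4, -0.4, -0.1]
gripper_width: 0.194
from [0.4798 0.0237 0.096 ] 23.2 rows: [ 1.9 -0.3  4.5] yaw 0.0 t 7.2 F [ 0.4 -0.4 -0.1] w 0.194 tilt [0. 0.]
top lid c [0.4803 0.0242] z 0.0901 edge pts 36 rms 0.0023 pointer ang 16.57340364248344 35
side lid c [0.4819 0.0253] z 0.0895 edge pts 37 rms 0.0017 pointer ang None 0
```

```bash
python3 -m crank '[0,0,1,0,0, 0,0,2,0,0, 0,0,3,0,0, 0,0,3.5,0,0, 0,0,4,0,0, 0,0,4.5,0,0, 0,0,4.5,0,0, 0,0,4.5,0,0, 0,0,4.5,0,0, 0,0,4.5,0,0]'
python3 -c "
from fit import *
for i in range(3):
  to(.4815,.0247,.0915,23.2)
  for cam in('top','side'):
    im,d=vision.grab_frame(cam);lidfit(cam,im,d,.086,[.481,.025])"
```

```text
time: 8.3
tool_pos: [0.4798, 0.0237, 0.0917]
tool_rot: [0.0, 0.98, 0.201, 0.0]
contact_force: [-0.7, -0.5, 0.8]
gripper_width: 0.199
from [0.4798 0.0237 0.0917] 23.2 rows: [ 2.  -0.2  0.2] yaw 0.0 t 8.3 F [-0.7 -0.5  0.8] w 0.199 tilt [ 0. -0.]
top lid c [0.4807 0.0239] z 0.086 edge pts 32 rms 0.0025 pointer ang 17.555093720628356 50
side lid c [0.4819 0.0253] z 0.0855 edge pts 32 rms 0.0021 pointer ang 26.600442093273852 4
from [0.4798 0.0237 0.0917] 23.2 rows: [ 1.9 -0.3  0.2] yaw 0.0 t 8.4 F [-0.6 -0.5  0.1] w 0.193 tilt [0. 0.]
top lid c [0.481  0.0237] z 0.0857 edge pts 34 rms 0.0023 pointer ang 15.915993042230912 49
side lid c [0.4826 0.0254] z 0.0858 edge pts 34 rms 0.0017 pointer ang 26.992281644845203 3
from [0.4798 0.0237 0.0918] 23.2 rows: [ 1.9 -0.3  0.3] yaw 0.0 t 8.5 F [-1.7 -0.6  1.1] w 0.199 tilt [ 0. -0.]
top lid c [0.4801 0.0241] z 0.0858 edge pts 35 rms 0.0025 pointer ang 14.488066447127387 55
side lid c [0.4818 0.0254] z 0.0855 edge pts 35 rms 0.0019 pointer ang 28.361080223236048 3
```

```bash
python3 -m crank '[0,0,0.5,0,0, 0,0,1,0,0, 0,0,1.5,0,0, 0,0,1.5,0,0, 0,0,1.5,0,0, 0,0,1.5,0,0, 0,0,1.5,0,0, 0,0,1.5,0,0, 0,0,1.5,0,0, 0,0,1.5,0,0]'
```

```text
time: 9.6
tool_pos: [0.4799, 0.0238, 0.0916]
tool_rot: [-0.0, 0.98, 0.201, -0.0]
contact_force: [-6.7, 1.2, 8.9]
gripper_width: 0.197
```

```bash
python3 -m crank '[0,0,-0.5,4,0, 0,0,-0.5,8,0, 0,0,-0.5,12,0, 0,0,-0.5,16,0, 0,0,-0.5,20,0, 0,0,-0.5,24,0, 0,0,-0.5,28,0, 0,0,-0.5,32,0, 0,0,-0.5,36,0, 0,0,-0.5,39,0]'
python3 -c "
from fit import *
to(.4815,.0247,.0915,-16.8); print(status.state()['ft_torque'])
out=[]
for cam in('side','top'):
    im,d=vision.grab_frame(cam); lidfit(cam,im,d,.086,[.481,.025])
    out.append(cv2.resize(im[100:170,260:330] if cam=='side' else im[150:220,355:425],(400,400),interpolation=cv2.INTER_CUBIC))
save('g3',np.hstack(out))"
```

```text
time: 10.6
tool_pos: [0.4812, 0.0235, 0.0917]
tool_rot: [0.0, 0.99, -0.138, 0.002]
contact_force: [1.1, 0.7, 2.1]
gripper_width: 0.197
from [0.4812 0.0235 0.0917] -15.9 rows: [-0.  -1.3  0.2] yaw 0.9 t 10.6 F [1.1 0.7 2.1] w 0.197 tilt [ 0.004 -0.001]
[-0.05629198 -0.1320574   0.16860262]
side lid c [0.4836 0.0239] z 0.0854 edge pts 36 rms 0.0019 pointer ang -12.073814150173401 1
top lid c [0.4829 0.0228] z 0.0858 edge pts 35 rms 0.0023 pointer ang 1.4473360986557504 54
```

View pics/g3.png

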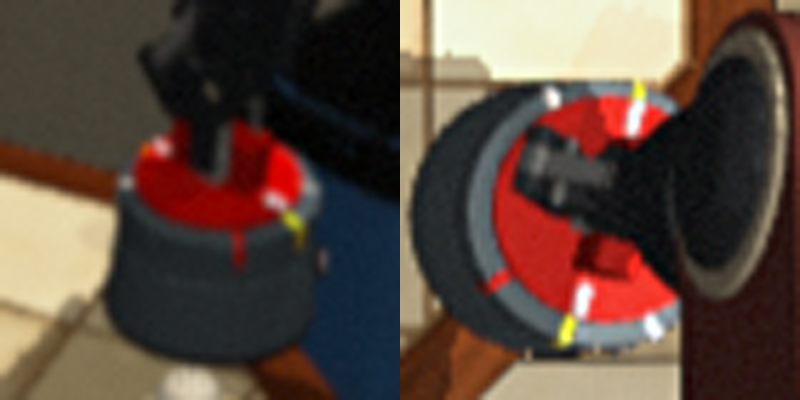

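The pointers (top view: (635,118) and (583,300)) line up with the yellow marks ((640,90), (567,330)) to about 1°. I'll hold for a second, then hand in.

```bash
python3 -m crank '[0,0,0,0.5,0, 0,0,0,1,0, 0,0,0,1,0, 0,0,0,1,0, 0,0,0,1,0, 0,0,0,1,0, 0,0,0,1,0, 0,0,0,1,0, 0,0,0,1,0, 0,0,0,1,0]'
python3 -c "
from h import *
to(.4815,.0247,.0915,-16.8); order.job_done()"
```

```text
time: 11.7
tool_pos: [0.4811, 0.0235, 0.0917]
tool_rot: [-0.0, 0.989, -0.146, 0.002]
contact_force: [2.7, -0.7, 5.4]
gripper_width: 0.199
from [0.4811 0.0235 0.0917] -16.8 rows: [ 0.  -1.2  0.2] yaw 0.0 t 11.7 F [ 2.7 -0.7  5.4] w 0.199 tilt [ 0.003 -0.   ]
the job is handed in; nothing more can be done
```

The lid is fitted on the grinder, turned clockwise to the yellow marks, and still held in the gripper there. I handed the job in at 11.7 s; it reports no verdict.

- **Seating:** the disc top measured about 86 mm above the worktop, which is fully down. Pressing gave about 9 N from the collar, with the lid not yet turned.
- **Turn:** the last picture, taken just before a final 1° turn, showed the pointers within about 1° of the yellow marks. At hand-in the tool stood at −16.8°, matching the yellow marks. That is short of where the lock pin starts, at about 50°.
- **Grip:** the gripper was still stopped on the bar, opening 0.20. I had no direct reading of the finger force or of how far the sprung ring has turned.
- **Disagreement:** the automatic pointer-angle fit was unreliable once the arm covered part of the lid; it gave +1.4° and −12°. I read the angle from the picture and the tool pose instead.
- **Lid centre:** the fits put it within about 3 mm of the collar axis, and the two cameras differed by 1–2 mm.
- **Other things:** I planned the path above or clear of them. I did not measure their positions again afterwards.

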